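# Tap the paint pot lids shut

## Task

The lids of the three white paint pots have been left standing up off their rims, and the paint will dry out. With the closed fingertips, tap each lid lightly straight down until it is fully shut: the smallest pot first, because it dries quickest, then the middle one, then the largest. Do not grip, lift, shift or tip the pots, leave everything else on the table where it is, and finish with the hand clear.

Things in the scene. Friction and masses are not known exactly. Their poses are not given: they have to be found in the camera images.
- pot_small: the small one of three white plastic paint pots that differ only in size: 44 mm across, 45 mm high to its rim without the lid, standing loose on the table; origin under its centre, z up
- lid_small_top (a point): centre of the flat top of the small pot's lid, a blue disc 42 mm across and 9 mm thick; with the lid shut this point is 54 mm above the pot's foot, with the lid fully raised 66 mm. Shows a grey collar between lid and rim while it stands up. (z up)
- lid_small (a joint): how far that lid has been pushed down, m: 0 fully raised, 0.012 fully shut (a hard stop). It slides straight down against about 3 N of friction and stays where it is left
- pot_medium: the medium one of three white plastic paint pots that differ only in size: 60 mm across, 62 mm high to its rim without the lid, standing loose on the table; origin under its centre, z up
- lid_medium_top (a point): centre of the flat top of the medium pot's lid, a blue disc 58 mm across and 9 mm thick; with the lid shut this point is 71 mm above the pot's foot, with the lid fully raised 83 mm. Shows a grey collar between lid and rim while it stands up. (z up)
- lid_medium (a joint): how far that lid has been pushed down, m: 0 fully raised, 0.012 fully shut (a hard stop). It slides straight down against about 3 N of friction and stays where it is left
- pot_large: the large one of three white plastic paint pots that differ only in size: 80 mm across, 82 mm high to its rim without the lid, standing loose on the table; origin under its centre, z up
- lid_large_top (a point): centre of the flat top of the large pot's lid, a blue disc 78 mm across and 9 mm thick; with the lid shut this point is 91 mm above the pot's foot, with the lid fully raised 103 mm. Shows a grey collar between lid and rim while it stands up. (z up)
- lid_large (a joint): how far that lid has been pushed down, m: 0 fully raised, 0.012 fully shut (a hard stop). It slides straight down against about 3 N of friction and stays where it is left
- vial_left: small yellow paint bottle with a blue cap, 28 mm across, 56 mm high, loose, standing left among the pots; origin under its centre. Not part of the job
- vial_right: small green paint bottle with a blue cap, 28 mm across, 56 mm high, loose, standing right among the pots; origin under its centre. Not part of the job
- brush: paint brush lying at the right of the pots, 190 mm long, yellow handle, loose. Not part of the job
- eraser: white eraser, 55 x 28 x 16 mm, lying loose beyond the pots; origin under its centre. Not part of the job
- dish: white ceramic mixing dish, 90 mm across, 28 mm high, loose, beyond the pots. Not part of the job
- shut_jar: clear glass jar with a blue cap that is already closed, 72 mm across, 100 mm high, loose, beyond the pots. Not part of the job

How it is judged:
By the outcome, as a careful person would: the job done as asked, in the order asked, and still so for the second after the job is handed in, with the robot touching nothing.
It also fails if it takes over 51 s, if anything falls off the work surface, if the arm or the gripper's body presses on something with over 40 N, if the wrist force passes 120 N, or if a joint passes its speed limit or range.

## Robot

A 6-joint arm with a two-finger parallel gripper is mounted at the origin on the work surface. World frame = base frame: x ahead of the robot, y to its left, z up, the work surface at z = 0. Lengths are in m, angles in rad, forces in N, time in s.
With the tool pointing down it reaches from about 0.325 to 0.775 m from the base axis. Payload 5.5 kg.
Tool frame: the origin (TCP) lies midway between the tips of the shut fingers; the grasp point (between the pads) lies 19 mm behind it; z points along the fingers, y is the line along which they close (so a half turn about z gives the same grasp; the last joint's range is limited). The gripper opens to 85 mm and grips with 20 to 120 N. Pads are 22 mm wide; open, the fingers measure 114 mm over their backs; the gripper's body (76 mm by 85 mm) begins 54 mm behind the grasp point. The pads swing forward as they close: fully open they stand 13 mm farther back than shut.
Start: joints at [1.246, 0.091, 1.231, -0, 1.82, -0.057], TCP at [0.159, 0.579, 0.231] pointing down, gripper open.
Joint ranges: [-2.87, 2.87], [-0.86, 2.18], [0.17, 2.46], [-1.51, 4.65], [0.06, 2.69], [-2.65, 2.65]. Speed limits (rad/s): [2.57, 2.57, 3.01, 3.14, 3.14, 3.14].

## Interface

Orientations are given as a unit quaternion [x, y, z, w].
In Python, from workcell import robot, vision, workorder gives the robot as it stands.
- The arm moves only by the tool apply_moves, never from a script. Its argument "motion" is a list that holds one entry, the list of rows, each a list of 7 numbers: the shift along the tool's x, y, z in m, then the turn, a rotation vector about the tool's x, y, z in degrees, then the finger opening in m, from 0 to 0.0854. A call has 1 to 5 rows; each row shifts and turns the commanded pose from where the row before left it, along the tool's axes as they then stand; what a row does not reach is not made up. A row lasts 1/8 s, in which the tool goes at most 62.5 mm and 10.7 degrees, less where a joint would pass 70% of its speed; a pose out of reach is approached as far as the arm can. A call with a gripper value outside its range is refused whole. The fingers move at their own pace and stop on an object; "force" is the grip in N (left out, the last holds). Time passes only in rows, so rows that do not move let the fingers close. It gives the time, the measured TCP pose, the force, the opening and the grip force at its end, in the units of the state.
- robot.read_state(): the state, without advancing time (a new reading comes with each control period).
- vision.capture(name): name is "scene" or "top"; returns the picture (400x640x3 uint8, blue, green, red); there is no depth.
- vision.camera_info(name): a dict with "fx", "fy", "cx", "cy" (pixels), "R" (3x3) and "t" (3): a world point X has camera coordinates R X + t. Camera axes: x right, y down, z forward; pixel columns grow to the right and rows downward; lengths in m; the calibration is good to about 2 mm. A picture is of the moment at which its call begins. camera_info takes no time and is no camera call.
- workorder.sign_off(): hands the job in; it is judged then, once.
The state is a dict: "clock": time; "q": joint angles; "qvel": joint speeds; "joint_torque": joint torques, N m; "tool_pos": TCP position; "orientation": TCP orientation; "force": force on the tool from outside, world axes, zero at the start; "torque": the same for the moment, N m; "grip_width": finger opening in m; "finger_force": force on a finger pad.
Only numpy, scipy, OpenCV 4.12 (cv2) and the standard library are available. Lean on these libraries where they do the work, as an engineer would, in place of code of your own. Each camera call takes 0.05 s, during which the arm holds its last target. There are 200 camera calls.

## Working session

There is one attempt and no reset: what is moved stays moved. The work goes in short steps, Python scripts to look and compute and a tool call to move; the robot and the scene stay as the last step left them, time stands still between calls to the robot, and variables do not carry over. Pictures are saved under pics/ and viewed, at most 10 in all, crops included, and the job is handed in when it is done.

Besides the shell and the picture viewer there is one more tool, called as name([rows], argument=value, ...), one row to a line, values as JSON. apply_moves: Moves the arm, as the interface text tells. Its arguments: {"type":"object","properties":{"motion":{"type":"array"},"force":{"type":"number"}},"required":["motion"]}

```bash
mkdir -p pics
python3 - <<'E'
from workcell import robot, vision
import cv2
s=robot.read_state();print({k:s[k] for k in('clock','tool_pos','orientation','force','grip_width')})
for n in("scene","top"):
    cv2.imwrite(f"pics/{n}0.png",vision.capture(n)); c=vision.camera_info(n); print(n,c)
E
```

```text
{'clock': 0.0, 'tool_pos': array([0.15868513, 0.57832519, 0.23016726]), 'orientation': array([ 1.33505661e-01,  9.91047568e-01, -9.63160681e-04, -1.67200778e-04]), 'force': array([-0.22544447,  0.5768789 ,  0.04605244]), 'grip_width': 0.08536785215631393}
scene {'fx': 478.8454237343788, 'fy': 478.8454237343788, 'cx': 316.93575289306085, 'cy': 201.73761726247258, 'R': array([[-0.49898747,  0.86656275, -0.00897283],
       [ 0.68511005,  0.38811985, -0.61643102],
       [-0.53069363, -0.31373873, -0.78735779]]), 't': array([ 0.3648092 , -0.3419054 ,  1.34961861])}
top {'fx': 444.7626197741491, 'fy': 444.7626197741491, 'cx': 319.1055808023447, 'cy': 204.0175811863533, 'R': array([[ 0.0014125 , -0.9999631 ,  0.00847418],
       [-0.98844239, -0.00268073, -0.15157328],
       [ 0.1515904 , -0.00816214, -0.9884097 ]]), 't': array([-0.06214199,  0.61700859,  1.04911622])}
```

View pics/top0.png

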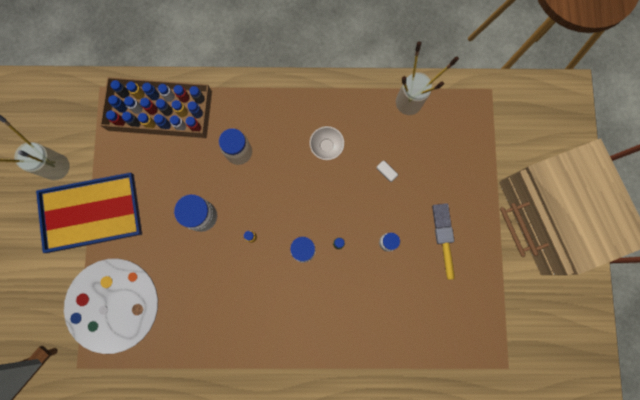

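View pics/scene0.png

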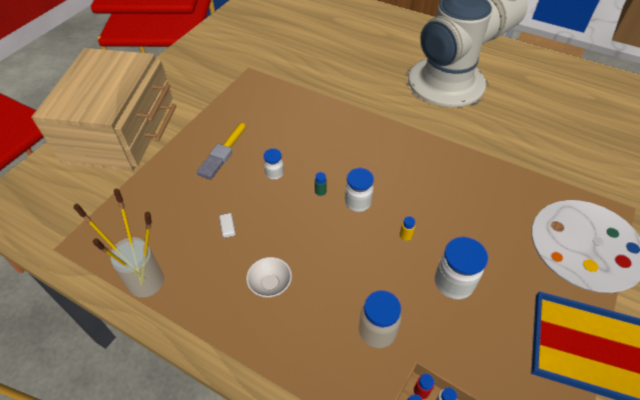

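The top view shows blue lids at about (391,242) small, (303,249) medium and (193,211) large. The shut jar is at (233,141), with the vials at (250,236) and (339,243). In the scene view the same lids are at (273,156), (360,180) and (466,257).

```bash
cat > h.py <<'E'
import cv2, numpy as np
from workcell import vision
from scipy.optimize import least_squares
SEED={'small':((391,242),(273,156),.021,.066),'medium':((303,249),(360,180),.029,.083),'large':((193,211),(466,257),.039,.103),
 'vial_l':((250,236),(409,222),.01,.056),'vial_r':((339,243),(321,177),.01,.056),'jar':((233,141),(381,305),.03,.1)}
def blob(im,seed):
    h=cv2.cvtColor(im,cv2.COLOR_BGR2HSV)
    m=cv2.inRange(h,(105,150,60),(130,255,255))
    n,l,st,c=cv2.connectedComponentsWithStats(m)
    i=1+np.argmin(np.hypot(*(c[1:]-seed).T)); return c[i],st[i]
def ray(cam,p):
    d=cam['R'].T@np.array([(p[0]-cam['cx'])/cam['fx'],(p[1]-cam['cy'])/cam['fy'],1]); return -cam['R'].T@cam['t'],d
def at(cam,p,z):
    o,d=ray(cam,p); return o+d*(z-o[2])/d[2]
E
python3 - <<'E'
from h import *
ims={n:cv2.imread(f'pics/{n}0.png') for n in('top','scene')}
for k,(a,b,r,z) in SEED.items():
    print(k,z)
    for n,s in(('top',a),('scene',b)):
        c,st=blob(ims[n],s); cam=vision.camera_info(n)
        print('  ',n,c.round(1),st[:5],at(cam,c,z).round(4),'z-6mm',at(cam,c,z-.006).round(4))
cr=cv2.imread('pics/scene0.png')[130:310,240:510]; cv2.imwrite('pics/c0.png',cv2.resize(cr,None,fx=2.9,fy=2.9,interpolation=cv2.INTER_CUBIC))
E
```

```text
small 0.066
   top [391.  240.9] [383 233  16  16 198] [ 0.5255 -0.2331  0.066 ] z-6mm [ 0.5259 -0.2341  0.06  ]
   scene [272.1 155.7] [264 149  17  15 195] [ 0.5359 -0.229   0.066 ] z-6mm [ 0.5314 -0.2326  0.06  ]
medium 0.083
   top [302.1 248.6] [291 238  23  23 413] [ 0.5056 -0.0208  0.083 ] z-6mm [ 0.506  -0.0206  0.077 ]
   scene [359.8 178.9] [347 169  26  21 440] [ 0.5138 -0.0192  0.083 ] z-6mm [ 0.509  -0.0212  0.077 ]
large 0.103
   top [190.7 210.6] [175 195  32  32 803] [0.5924 0.2385 0.103 ] z-6mm [0.5932 0.2402 0.097 ]
   scene [465.8 255.4] [ 445  237   43   38 1214] [0.5994 0.2393 0.103 ] z-6mm [0.5952 0.2393 0.097 ]
vial_l 0.056
   top [248.2 235.2] [244 232   9   8  52] [0.5391 0.1103 0.056 ] z-6mm [0.5396 0.1112 0.05  ]
   scene [408.9 222. ] [404 217  11  11  94] [0.5468 0.1117 0.056 ] z-6mm [0.5424 0.1107 0.05  ]
vial_r 0.056
   top [338.9 242.7] [335 239   9   9  63] [ 0.5215 -0.1088  0.056 ] z-6mm [ 0.5219 -0.1091  0.05  ]
   scene [320.1 177.8] [316 173   9  11  87] [ 0.5323 -0.1059  0.056 ] z-6mm [ 0.5278 -0.1085  0.05  ]
jar 0.1
   top [231.8 141. ] [220 129  25  25 483] [0.761  0.1488 0.1   ] z-6mm [0.7628 0.1499 0.094 ]
   scene [382.2 308.4] [ 365  291   36   36 1012] [0.7686 0.1509 0.1   ] z-6mm [0.7658 0.1501 0.094 ]
```

View pics/c0.png

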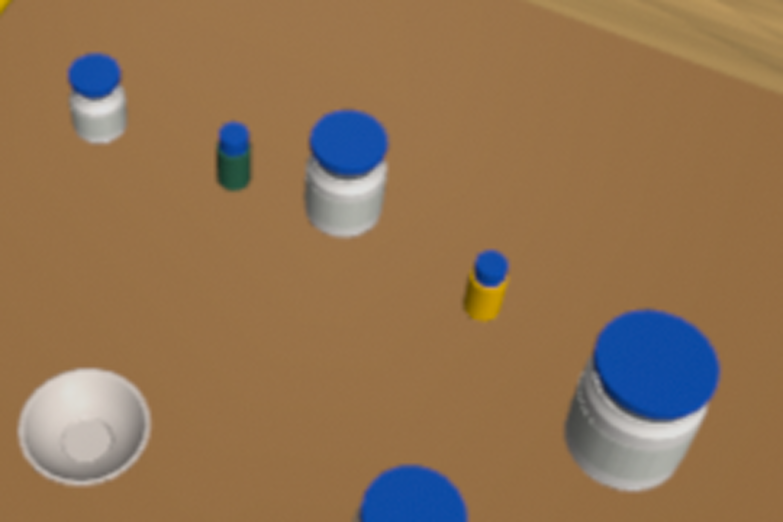

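apply_moves([
  [[-0.038, -0.0456, 0, 0, 0, 0, 0], [-0.038, -0.0456, 0, 0, 0, 0, 0], [-0.038, -0.0456, 0, 0, 0, 0, 0], [-0.038, -0.0456, 0, 0, 0, 0, 0], [-0.038, -0.0456, 0, 0, 0, 0, 0]],
], force=20)

```text
clock: 0.72
tool_pos: [0.282, 0.3067, 0.2308]
orientation: [0.133, 0.991, -0.0, 0.0]
force: [1.8, -0.5, -0.0]
grip_width: 0.0002
finger_force: 0.0
```

apply_moves([
  [[-0.038, -0.0456, 0, 0, 0, 0, 0], [-0.038, -0.0456, 0, 0, 0, 0, 0], [-0.038, -0.0456, 0, 0, 0, 0, 0], [-0.038, -0.0456, 0, 0, 0, 0, 0], [-0.038, -0.0456, 0, 0, 0, 0, 0]],
])

```text
clock: 1.35
tool_pos: [0.4049, 0.0364, 0.2311]
orientation: [0.134, 0.991, 0.0, 0.0]
force: [1.0, -0.1, -0.3]
grip_width: -0.0003
finger_force: 0.0
```

apply_moves([
  [[-0.038, -0.0456, 0, 0, 0, 0, 0], [-0.038, -0.0456, 0, 0, 0, 0, 0], [-0.038, -0.0456, 0, 0, 0, 0, 0], [-0.038, -0.0456, 0, 0, 0, 0, 0], [-0.037, -0.0456, 0, 0, 0, 0, 0]],
])

```text
clock: 1.98
tool_pos: [0.5269, -0.2335, 0.2307]
orientation: [0.134, 0.991, 0.0, -0.0]
force: [-0.1, 0.7, 0.5]
grip_width: -0.0004
finger_force: 0.0
```

apply_moves([
  [[0, 0, 0.04, 0, 0, 0, 0], [0, 0, 0.04, 0, 0, 0, 0], [0, 0, 0.03, 0, 0, 0, 0], [0, 0, 0.02, 0, 0, 0, 0], [0, 0, 0, 0, 0, 0, 0]],
])

```text
clock: 2.6
tool_pos: [0.5256, -0.2311, 0.0994]
orientation: [0.133, 0.991, 0.001, -0.002]
force: [0.3, 0.0, 1.0]
grip_width: -0.0003
finger_force: 0.0
```

Run:
```python
from h import *
a=vision.capture('scene')[90:200,210:350]; b=vision.capture('top')[190:300,320:460]
f=lambda i:cv2.resize(i,(395,310),interpolation=cv2.INTER_CUBIC)
cv2.imwrite('pics/s1.png',np.hstack([f(a),f(b)]))
```

```text
(no output)
```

View pics/s1.png

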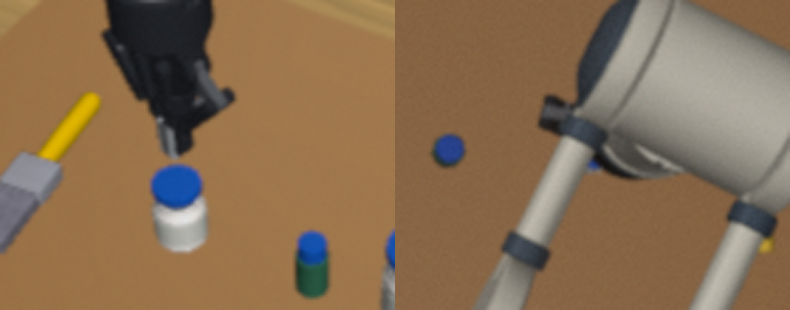

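The fingertips stand directly above the small lid: the tips are at crop (175,157) and the lid is at (177,187). I'll go down slowly.

apply_moves([
  [[0, 0, 0.015, 0, 0, 0, 0], [0, 0, 0.01, 0, 0, 0, 0], [0, 0, 0.004, 0, 0, 0, 0], [0, 0, 0.003, 0, 0, 0, 0], [0, 0, 0.003, 0, 0, 0, 0]],
])

```text
clock: 3.32
tool_pos: [0.5267, -0.2316, 0.0664]
orientation: [0.133, 0.991, -0.0, 0.0]
force: [0.4, -0.1, 0.3]
grip_width: 0.0003
finger_force: 0.0
```

apply_moves([
  [[0, 0, 0.002, 0, 0, 0, 0], [0, 0, 0.002, 0, 0, 0, 0], [0, 0, 0.002, 0, 0, 0, 0], [0, 0, 0.001, 0, 0, 0, 0], [0, 0, 0, 0, 0, 0, 0]],
])

```text
clock: 3.95
tool_pos: [0.5266, -0.2316, 0.0595]
orientation: [0.134, 0.991, -0.0, 0.0]
force: [-1.1, -0.3, 3.1]
grip_width: -0.0002
finger_force: 1.3
```

apply_moves([
  [[0, 0, 0.001, 0, 0, 0, 0], [0, 0, 0.001, 0, 0, 0, 0], [0, 0, 0.001, 0, 0, 0, 0], [0, 0, 0.001, 0, 0, 0, 0], [0, 0, 0.001, 0, 0, 0, 0]],
])

```text
clock: 4.58
tool_pos: [0.5266, -0.2316, 0.0543]
orientation: [0.133, 0.991, -0.0, 0.0]
force: [-0.3, -0.4, 2.8]
grip_width: 0.0
finger_force: 1.5
```

apply_moves([
  [[0, 0, 0.0005, 0, 0, 0, 0], [0, 0, 0, 0, 0, 0, 0]],
])

```text
clock: 4.82
tool_pos: [0.5266, -0.2316, 0.054]
orientation: [0.133, 0.991, -0.0, 0.0]
force: [0.4, 0.9, 4.2]
grip_width: -0.0001
finger_force: 2.2
```

apply_moves([
  [[0, 0, 0.0005, 0, 0, 0, 0], [0, 0, 0, 0, 0, 0, 0]],
])

```text
clock: 5.08
tool_pos: [0.5267, -0.2316, 0.054]
orientation: [0.134, 0.991, -0.0, 0.0]
force: [-1.3, 0.9, 6.6]
grip_width: -0.0001
finger_force: 3.3
```

apply_moves([
  [[0, 0, 0.0006, 0, 0, 0, 0], [0, 0, 0, 0, 0, 0, 0]],
])

```text
clock: 5.32
tool_pos: [0.5267, -0.2316, 0.054]
orientation: [0.133, 0.991, -0.0, 0.0]
force: [-2.8, 1.3, 9.3]
grip_width: -0.0002
finger_force: 4.5
```

apply_moves([
  [[0, 0, -0.004, 0, 0, 0, 0], [0, 0, -0.02, 0, 0, 0, 0], [0, 0, -0.04, 0, 0, 0, 0], [0, 0, -0.04, 0, 0, 0, 0], [0, 0, 0, 0, 0, 0, 0]],
])

```text
clock: 5.95
tool_pos: [0.5282, -0.2325, 0.1624]
orientation: [0.133, 0.991, -0.001, 0.004]
force: [0.0, -0.2, 0.0]
grip_width: -0.0001
finger_force: 0.0
```

apply_moves([
  [[0.0187, 0.0495, 0, 0, 0, 0, 0], [0.0187, 0.0495, 0, 0, 0, 0, 0], [0.0187, 0.0495, 0, 0, 0, 0, 0], [0.0187, 0.0495, 0, 0, 0, 0, 0], [0, 0, 0, 0, 0, 0, 0]],
])

```text
clock: 6.58
tool_pos: [0.5062, -0.0177, 0.1564]
orientation: [0.131, 0.991, 0.0, -0.0]
force: [0.0, -0.7, 0.6]
grip_width: 0.0003
finger_force: 0.0
```

Run:
```python
from h import *
from workcell import robot
print(robot.read_state()['tool_pos'])
a=vision.capture('scene')
for k in('small','medium','vial_r'):
    c,st=blob(a,SEED[k][1]); print(k,c,st)
f=lambda i:cv2.resize(i,(395,310),interpolation=cv2.INTER_CUBIC)
cv2.imwrite('pics/s2.png',np.hstack([f(a[110:220,230:370]),f(a[110:220,290:430])]))
```

```text
[ 0.50615194 -0.01766959  0.15641127]
small [272.45856354 157.98342541] [265 152  16  13 181]
medium [359.78863636 178.93181818] [347 169  26  21 440]
vial_r [320.04651163 177.8372093 ] [316 173   9  11  86]
```

View pics/s2.png

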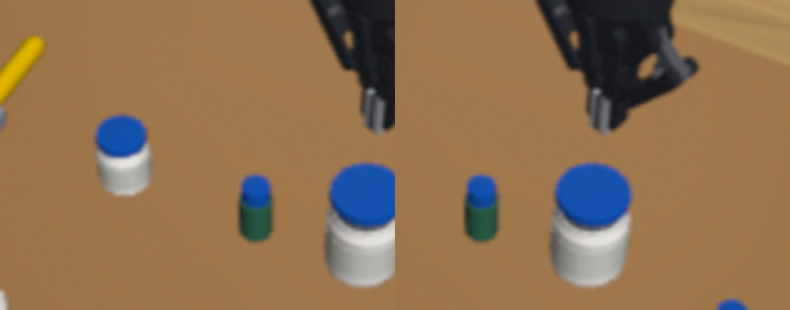

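The small lid sits shut with no collar visible. The tips at crop (605,125) stand above the medium lid at (593,195).

apply_moves([
  [[0, 0, 0.03, 0, 0, 0, 0], [0, 0, 0.02, 0, 0, 0, 0], [0, 0, 0.01, 0, 0, 0, 0], [0, 0, 0, 0, 0, 0, 0]],
])

```text
clock: 7.12
tool_pos: [0.5063, -0.0213, 0.0958]
orientation: [0.134, 0.991, -0.0, -0.001]
force: [-0.7, 0.4, 1.2]
grip_width: 0.0001
finger_force: 0.0
```

apply_moves([
  [[0, 0, 0.006, 0, 0, 0, 0], [0, 0, 0.003, 0, 0, 0, 0], [0, 0, 0.002, 0, 0, 0, 0], [0, 0, 0.002, 0, 0, 0, 0], [0, 0, 0.002, 0, 0, 0, 0]],
])

```text
clock: 7.75
tool_pos: [0.5069, -0.0208, 0.0819]
orientation: [0.133, 0.991, 0.0, 0.0]
force: [-0.6, 0.2, 3.2]
grip_width: -0.0
finger_force: 1.5
```

apply_moves([
  [[0, 0, 0.002, 0, 0, 0, 0], [0, 0, 0.002, 0, 0, 0, 0], [0, 0, 0.001, 0, 0, 0, 0], [0, 0, 0.001, 0, 0, 0, 0], [0, 0, 0.001, 0, 0, 0, 0]],
])

```text
clock: 8.38
tool_pos: [0.5068, -0.0208, 0.0747]
orientation: [0.134, 0.991, 0.0, 0.0]
force: [-1.0, -0.2, 2.7]
grip_width: 0.0001
finger_force: 1.5
```

apply_moves([
  [[0, 0, 0.001, 0, 0, 0, 0], [0, 0, 0.001, 0, 0, 0, 0], [0, 0, 0, 0, 0, 0, 0]],
])

```text
clock: 8.75
tool_pos: [0.5068, -0.0208, 0.0725]
orientation: [0.133, 0.991, 0.0, 0.0]
force: [1.1, -0.5, 0.4]
grip_width: -0.0002
finger_force: 0.8
```

apply_moves([
  [[0, 0, 0.001, 0, 0, 0, 0], [0, 0, 0.001, 0, 0, 0, 0], [0, 0, 0.0005, 0, 0, 0, 0], [0, 0, 0, 0, 0, 0, 0]],
])

```text
clock: 9.25
tool_pos: [0.5069, -0.0208, 0.071]
orientation: [0.133, 0.991, 0.0, 0.0]
force: [-1.8, 0.7, 6.2]
grip_width: 0.0002
finger_force: 3.3
```

apply_moves([
  [[0, 0, 0.0005, 0, 0, 0, 0], [0, 0, 0, 0, 0, 0, 0]],
])

```text
clock: 9.5
tool_pos: [0.5069, -0.0208, 0.071]
orientation: [0.133, 0.991, 0.0, 0.0]
force: [-3.2, 0.5, 9.0]
grip_width: 0.0002
finger_force: 4.5
```

apply_moves([
  [[0, 0, -0.004, 0, 0, 0, 0], [0, 0, -0.02, 0, 0, 0, 0], [0, 0, -0.04, 0, 0, 0, 0], [0, 0, -0.03, 0, 0, 0, 0], [0, 0, 0, 0, 0, 0, 0]],
])

```text
clock: 10.12
tool_pos: [0.5083, -0.021, 0.1679]
orientation: [0.134, 0.991, 0.0, 0.003]
force: [-0.9, 0.0, -1.1]
grip_width: -0.0001
finger_force: 0.0
```

apply_moves([
  [[-0.003, 0.0547, 0, 0, 0, 0, 0], [-0.003, 0.0547, 0, 0, 0, 0, 0], [-0.003, 0.0547, 0, 0, 0, 0, 0], [-0.003, 0.0547, 0, 0, 0, 0, 0], [-0.003, 0.0547, 0, 0, 0, 0, 0]],
])

```text
clock: 10.75
tool_pos: [0.5936, 0.2405, 0.1626]
orientation: [0.134, 0.991, -0.0, -0.001]
force: [1.1, -0.4, 0.1]
grip_width: -0.0001
finger_force: 0.0
```

apply_moves([
  [[0, 0, 0, 0, 0, 0, 0], [0, 0, 0.02, 0, 0, 0, 0], [0, 0, 0.015, 0, 0, 0, 0], [0, 0, 0.005, 0, 0, 0, 0], [0, 0, 0, 0, 0, 0, 0]],
])

```text
clock: 11.38
tool_pos: [0.5933, 0.2381, 0.1231]
orientation: [0.134, 0.991, -0.0, -0.0]
force: [0.1, 0.2, 0.9]
grip_width: 0.0003
finger_force: 0.0
```

Run:
```python
from h import *
from workcell import robot
print(robot.read_state()['tool_pos'])
a=vision.capture('scene')
for k in('small','medium','large','vial_r','vial_l'):
    c,st=blob(a,SEED[k][1]); print(k,c,st)
f=lambda i:cv2.resize(i,(395,310),interpolation=cv2.INTER_CUBIC)
cv2.imwrite('pics/s3.png',np.hstack([f(a[110:220,290:430]),f(a[190:300,390:530])]))
```

```text
[0.59329797 0.23811085 0.12310402]
small [272.45856354 157.98342541] [265 152  16  13 181]
medium [359.50469484 182.08920188] [347 172  26  21 426]
large [465.1626564  257.24639076] [ 445  237   43   38 1039]
vial_r [320.10344828 177.86206897] [316 173  10  11  87]
vial_l [408.83157895 222.04210526] [404 217  11  11  95]
```

View pics/s3.png

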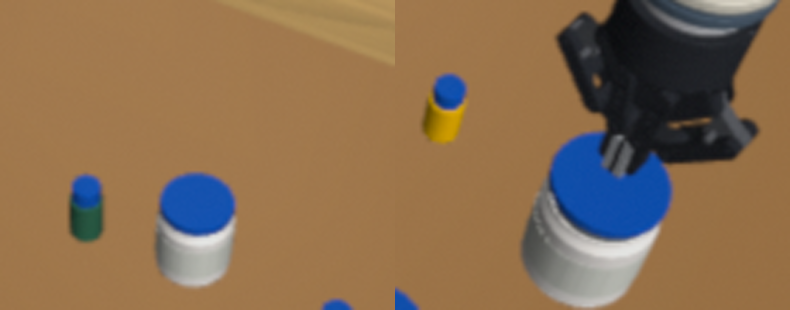

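The medium lid is shut, with no collar. The tips at crop (615,165) are over the large lid, centred at (610,185) and about 20 mm below.

apply_moves([
  [[0, 0, 0.01, 0, 0, 0, 0], [0, 0, 0.005, 0, 0, 0, 0], [0, 0, 0.003, 0, 0, 0, 0], [0, 0, 0.002, 0, 0, 0, 0], [0, 0, 0.002, 0, 0, 0, 0]],
])

```text
clock: 12.05
tool_pos: [0.5936, 0.239, 0.1022]
orientation: [0.133, 0.991, 0.0, 0.0]
force: [-2.0, -0.0, 3.5]
grip_width: -0.0002
finger_force: 1.5
```

apply_moves([
  [[0, 0, 0.002, 0, 0, 0, 0], [0, 0, 0.002, 0, 0, 0, 0], [0, 0, 0.001, 0, 0, 0, 0], [0, 0, 0.001, 0, 0, 0, 0], [0, 0, 0, 0, 0, 0, 0]],
])

```text
clock: 12.68
tool_pos: [0.5936, 0.239, 0.0956]
orientation: [0.133, 0.991, 0.0, 0.0]
force: [-0.3, -0.3, 2.5]
grip_width: -0.0001
finger_force: 1.1
```

apply_moves([
  [[0, 0, 0.001, 0, 0, 0, 0], [0, 0, 0.001, 0, 0, 0, 0], [0, 0, 0.001, 0, 0, 0, 0], [0, 0, 0.001, 0, 0, 0, 0], [0, 0, 0, 0, 0, 0, 0]],
])

```text
clock: 13.3
tool_pos: [0.5936, 0.239, 0.0915]
orientation: [0.134, 0.991, 0.0, -0.0]
force: [-0.5, 0.5, 2.2]
grip_width: 0.0
finger_force: 0.9
```

apply_moves([
  [[0, 0, 0.001, 0, 0, 0, 0], [0, 0, 0.0005, 0, 0, 0, 0], [0, 0, 0, 0, 0, 0, 0]],
])

```text
clock: 13.68
tool_pos: [0.5937, 0.239, 0.091]
orientation: [0.134, 0.991, 0.0, 0.0]
force: [-2.7, 0.5, 6.1]
grip_width: -0.0003
finger_force: 2.9
```

apply_moves([
  [[0, 0, 0.0005, 0, 0, 0, 0], [0, 0, 0, 0, 0, 0, 0]],
])

```text
clock: 13.92
tool_pos: [0.5937, 0.239, 0.091]
orientation: [0.133, 0.991, 0.0, 0.0]
force: [-3.9, -0.4, 7.9]
grip_width: -0.0002
finger_force: 3.8
```

apply_moves([
  [[0, 0, -0.004, 0, 0, 0, 0], [0, 0, -0.02, 0, 0, 0, 0], [0, 0, -0.04, 0, 0, 0, 0], [0, 0, -0.05, 0, 0, 0, 0], [0, 0, -0.02, 0, 0, 0, 0]],
])

```text
clock: 14.55
tool_pos: [0.5946, 0.2392, 0.2294]
orientation: [0.134, 0.991, 0.001, 0.003]
force: [1.1, -0.3, -0.0]
grip_width: 0.0002
finger_force: 0.0
```

apply_moves([
  [[0.05, 0, 0, 0, 0, 0, 0], [0.05, 0, 0, 0, 0, 0, 0], [0.03, 0, 0, 0, 0, 0, 0], [0, 0, 0, 0, 0, 0, 0], [0, 0, 0, 0, 0, 0, 0]],
])

```text
clock: 15.18
tool_pos: [0.4688, 0.2732, 0.2245]
orientation: [0.134, 0.991, 0.0, 0.001]
force: [0.5, -0.1, -0.1]
grip_width: 0.0001
finger_force: 0.0
```

Run:
```python
from h import *
a=vision.capture('scene'); cv2.imwrite('pics/s4.png',a)
for k in SEED:
    c,st=blob(a,SEED[k][1]); print(k,c.round(1),st)
```

```text
small [272.5 158. ] [265 152  16  13 181]
medium [359.5 182.1] [347 172  26  21 426]
large [464.5 258.6] [ 444  241   42   36 1184]
vial_l [408.9 222. ] [404 217  11  11  94]
vial_r [320.  177.8] [316 173   9  11  86]
jar [382.1 308.3] [ 365  291   36   36 1013]
```

View pics/s4.png

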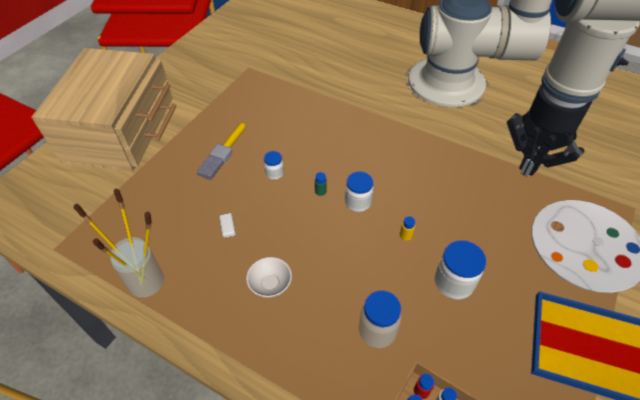

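All three lids are down at (272,158), (360,182) and (464,259). The other objects haven't moved, and the hand is clear at (530,165).

```bash
python3 -c "
from workcell import workorder
print(workorder.sign_off())"
```

```text
the job is handed in; nothing more can be done
None
```

I tapped all three lids fully shut in the order small, medium, large, and handed the job in at about 15 s with the hand clear and no sign in the last picture that anything else had moved.

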